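# Move the charged battery pack from charger to bench scale

## Task

The bench scale needs its battery pack, which is charged and locked on the charger's sloping rail. Press the charger's release paddle so that the pack pops loose, slide it down off that rail, then slide it up the scale's rail until the catch clicks and locks it, and let go. Do not tip or shift the canister, jar or tub.

Things in the scene. Friction and masses are not known exactly. Their poses are not given: they have to be found in the camera images.
- pack: Dark pack 64 long (x) x 50 wide (y) x 47 mm high, 0.22-0.45 kg. Origin: mid length and width, on the ceiling of its underside slot; top 34 above it, bottom 13 below. Slot runs along x, open both ends, 34 wide, 7.5 high; two lips (24 apart) hook under the rail, flared at the ends. Starts locked on charger_rail, axes and origin as that frame's (2 mm). Fits either way round. Grip across y
- charger: Charger, fixed on the table, grey foot 140 x 110 mm; origin on the table under the middle of its rail, which slopes at 25 degrees and rises along the charger's own +x, away from the robot. Charger and scale may stand on either side
- scale: Bench scale, fixed on the table, white; origin on the table under the middle of its rail, which slopes at 25 degrees and rises along the scale's own +x, away from the robot; empty at the start. A weighing base with a 220 x 190 mm steel pan (top 64 mm high) and a loose bowl on it stands behind the rail, 95 to 315 mm along +x; a small display, 85 mm high, at its right front corner
- charger_rail: Frame of the charger's rail: origin 105 mm straight above charger's, on top of the T plate, where a locked pack's origin lies; x up the slope along the rail, y left, z square to it. T plate 30 mm wide, 6 thick (z -6 to 0), from x -56 up, on a 14 mm web. Below: slab 74 mm wide, top at z -26. Two spring bumps (2 N) stand 1.7 mm out at x -47. End stop: a pack's origin can go to x +4, at most
- charger_entry (a point): Lower, open end of the charger's rail, (-70, 0, 0) mm in charger_rail: tip of the tapered nose (11 mm wide tip). The pack goes on and comes off here, along the rail's x; it is free of the rail once its origin is at x below -104 mm in charger_rail
- charger_guard (a point): Middle of the top edge of the clear splash guard at the upper end of the charger's rail, (50, 0, 58) mm in charger_rail: a plate 74 mm wide, 4 thick, square to the rail. It is in the way of a gripper coming straight down on a locked pack; a gripper square to the slope has room
- charger_hook (a point): Tip of the charger's spring hook, (-32.5, 0, 8) mm in charger_rail when up. It stands 8 mm out of the T plate from x -51, ramped below, upright above: a pack pushed up presses it down with its front edge, and it snaps up behind the pack once the pack's origin is past about x = 0. It moves with charger_catch
- charger_paddle (a point): Middle of the top of the charger's release paddle, joined to the hook: black pad 26 (x) x 22 mm (y), 22 high, left of the rail's lower end, (-38, 72, 0) mm in charger_rail when up; its inner edge 36 mm clear of the pack's side. Pressed square to the slope, along -z of charger_rail, with closed fingers
- scale_rail: Frame of the scale's rail: origin 105 mm straight above scale's, on top of the T plate, where a locked pack's origin lies; x up the slope along the rail, y left, z square to it. T plate 30 mm wide, 6 thick (z -6 to 0), from x -56 up, on a 14 mm web. Below: slab 74 mm wide, top at z -26. Two spring bumps (2 N) stand 1.7 mm out at x -47. End stop: a pack's origin can go to x +4, at most
- scale_entry (a point): Lower, open end of the scale's rail, (-70, 0, 0) mm in scale_rail: tip of the tapered nose (11 mm wide tip). The pack goes on and comes off here, along the rail's x; it is free of the rail once its origin is at x below -104 mm in scale_rail
- scale_guard (a point): Middle of the top edge of the clear splash guard at the upper end of the scale's rail, (50, 0, 58) mm in scale_rail: a plate 74 mm wide, 4 thick, square to the rail. It is in the way of a gripper coming straight down on a locked pack; a gripper square to the slope has room
- scale_hook (a point): Tip of the scale's spring hook, (-32.5, 0, 8) mm in scale_rail when up. It stands 8 mm out of the T plate from x -51, ramped below, upright above: a pack pushed up presses it down with its front edge, and it snaps up behind the pack once the pack's origin is past about x = 0. It moves with scale_catch
- scale_paddle (a point): Middle of the top of the scale's release paddle, joined to the hook: black pad 26 (x) x 22 mm (y), 22 high, left of the rail's lower end, (-38, 72, 0) mm in scale_rail when up; its inner edge 36 mm clear of the pack's side. Pressed square to the slope, along -z of scale_rail, with closed fingers
- charger_catch (a joint): Travel of the charger's hook and paddle, m: 0 up (locking), 0.012 fully down. Spring 1.5 N at 0, 3.5 N at full travel, plus up to 6 N of friction from the pack. From about 0.009 the pack is free: a spring ejector (3 to 5.5 N) pops it 11 to 16 mm down the rail, against two small spring bumps, where it stays on the hook, lower end lifted (2 degrees)
- scale_catch (a joint): Travel of the scale's hook and paddle, m: 0 up, 0.012 fully down, spring 1.5 to 3.5 N. Pushed down while a pack rides over the hook; back near 0 once it has clicked. The same ejector resists the last 10 mm (3 to 5.5 N): push the pack to x = +2 to +4 mm in scale_rail; let go, it settles back on the hook at x about 0
- canister: Bystander: upright steel canister, 74 mm across, 150 mm high, between charger and scale; origin at the middle of its underside
- jar: Bystander: upright glass jar, 56 mm across, 85 mm high, near the robot; origin at the middle of its underside
- tub: Bystander: upright white plastic tub, 100 x 100 mm, 130 mm high, to the robot's left; origin at the middle of its underside
Not all that is in view belongs to the job. Leave any blue look-alike of the pack alone.

How it is judged:
By the outcome, as a careful person would: the job done as asked, in the order asked, and still so for the second after the job is handed in, with the robot touching nothing.
It also fails if it takes over 53 s, if anything falls off the work surface, if the arm or the gripper's body presses on something with over 40 N, if the wrist force passes 120 N, or if a joint passes its speed limit or range.

## Robot

A 6-joint arm with a two-finger parallel gripper is mounted at the origin on the work surface. World frame = base frame: x ahead of the robot, y to its left, z up, the work surface at z = 0. Lengths are in mm, angles in rad, forces in N, time in s.
With the tool pointing down it reaches from about 325 to 875 mm from the base axis. Payload 4.4 kg.
Tool frame: the origin (TCP) lies on the centre line of the jaws, within the pads' length; the fingertips stand ahead of it and the grasp point (between the pads) lies 6 mm ahead of it (ctrl.tcp_to_tips is the z of the fingertips in the tool frame, in mm); z points along the fingers, y is the line along which they close (so a half turn about z gives the same grasp; the last joint's range is limited). The gripper opens to 85 mm and grips with 20 to 120 N. Pads are 22 mm wide; open, the fingers measure 114 mm over their backs; the gripper's body (76 mm by 85 mm) begins 54 mm behind the grasp point. The pads swing forward as they close: fully open they stand 13 mm farther back than shut.
Start: joints at [-1.415, 0.207, 1.542, -0, 1.393, -0.15], TCP at [173.643, -548.156, 236.182] pointing down, gripper open.
Joint ranges: [-2.73, 2.73], [-0.86, 2.22], [0.23, 2.46], [-1.11, 4.25], [0.08, 2.63], [-2.82, 2.82]. Speed limits (rad/s): [2.79, 2.79, 3.14, 3.14, 3.14, 3.14].

## Interface

Orientations are given as a 3x3 rotation matrix whose columns are the frame's x, y, z axes.
In Python, from plant import ctrl, sensors, optics gives the robot as it stands. Calls block until the motion is done:
- ctrl.move_ptp(position, orientation): joint-space move of the TCP to a pose.
- ctrl.move_l(position, rot=None, vel=150, threshold=None): straight line of the TCP; rot=None keeps the orientation; vel is the mean speed in mm/s. With threshold (N) it stops when the force on the tool has changed by that much, and returns True; else False.
- ctrl.set_joints(angles): joint-space move.
- ctrl.gripper_to(opening, force=None): finger opening in mm; force is the grip in N (None keeps the last); returns when the fingers have stopped.
- ctrl.hold(seconds).
- ctrl.solve_ik(position, orientation): joint angles nearest the present ones, or None.
- sensors.read_state(): the state.
- optics.grab_frame(name): name is "scene" or "top"; returns (picture, depth): 400x640x3 uint8, red, green, blue; 400x640 float32, mm along the optical axis (not along the pixel's ray), 0 where there is no reading.
- optics.camera_params(name): a dict with "mtx" (3x3 intrinsics, pixels), "R" (3x3) and "t" (3): a world point X has camera coordinates R X + t. Camera axes: x right, y down, z forward; pixel columns grow to the right and rows downward; lengths in mm; the calibration is good to about 2 mm. A picture is of the moment at which its call begins. camera_params takes no time and is no camera call.
A pose or a line that the arm cannot do raises ctrl.MotionError and nothing moves.
- ctrl.finish_job(): hands the job in; it is judged then, once.
The state is a dict: "t": time; "q": joint angles; "qvel": joint speeds; "tau": joint torques, N m; "eef_pos": TCP position; "eef_rot": TCP orientation; "force": force on the tool from outside, world axes, zero at the start; "wrist_torque": the same for the moment, N m; "grip_width": finger opening in mm; "grasp_force": force on a finger pad.
Only numpy, scipy, OpenCV 4.12 (cv2) and the standard library are available. Lean on these libraries where they do the work, as an engineer would, in place of code of your own. Each camera call takes 0.05 s, during which the arm holds its last target. There are 200 camera calls.

## Working session

There is one attempt and no reset: what is moved stays moved. The work goes in short steps, each a Python script; the robot and the scene stay as the last script left them, time stands still between calls to the robot, and variables do not carry over. Pictures are saved under pics/ and viewed, at most 10 in all, crops included, and the job is handed in when it is done.

```bash
ls; mkdir -p pics; python3 - <<'E'
from plant import ctrl,sensors,optics
import cv2,numpy as np
for n in("scene","top"):
    p,d=optics.grab_frame(n); cv2.imwrite(f"pics/{n}0.png",p[:,:,::-1]); np.savez(f"pics/{n}0.npz",p=p,d=d)
    c=optics.camera_params(n); print(n,c["mtx"].round(1).tolist(),(-c["R"].T@c["t"]).round(0),c["R"].round(2).tolist())
print(ctrl.tcp_to_tips,sensors.read_state()["t"])
E
```

```text
pics
scene [[507.6, 0.0, 325.2], [0.0, 507.6, 205.8], [0.0, 0.0, 1.0]] [1420.  429. 1105.] [[-0.43, 0.9, 0.0], [0.66, 0.31, -0.68], [-0.62, -0.29, -0.73]]
top [[417.5, 0.0, 311.8], [0.0, 417.5, 195.6], [0.0, 0.0, 1.0]] [ 332.   54. 1302.] [[-0.08, -1.0, -0.0], [-0.98, 0.08, -0.2], [0.2, -0.02, -0.98]]
25.0 0.1
```

View pics/scene0.png

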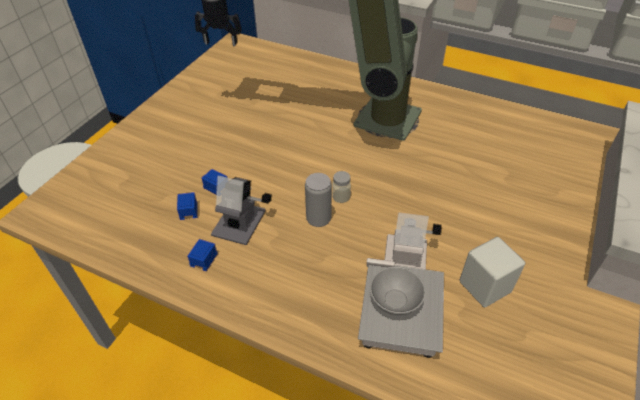

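View pics/top0.png

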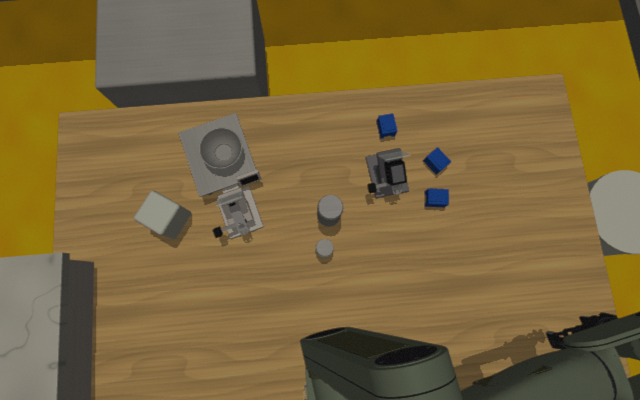

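The pack could be any of four things in the top view: the dark block on the charger at (395,172), or the blue blocks at (387,125), (437,160) and (436,198). By the description it is the dark one. I'll check it in close crops.

```bash
python3 - <<'E'
import cv2,numpy as np
p=np.load("pics/top0.npz")["p"][:,:,::-1]
a=cv2.resize(p[140:205,355:420],(400,400),interpolation=cv2.INTER_CUBIC)  # x6.154
b=cv2.resize(p[180:245,205:270],(400,400),interpolation=cv2.INTER_CUBIC)
q=np.load("pics/scene0.npz")["p"][:,:,::-1]
cv2.imwrite("pics/c1.png",np.hstack([a,b]))
a=cv2.resize(q[170:250,200:280],(400,400),interpolation=cv2.INTER_CUBIC) # x5
b=cv2.resize(q[205:285,365:445],(400,400),interpolation=cv2.INTER_CUBIC)
cv2.imwrite("pics/c2.png",np.hstack([a,b]))
E
```

```text
(no output)
```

View pics/c1.png

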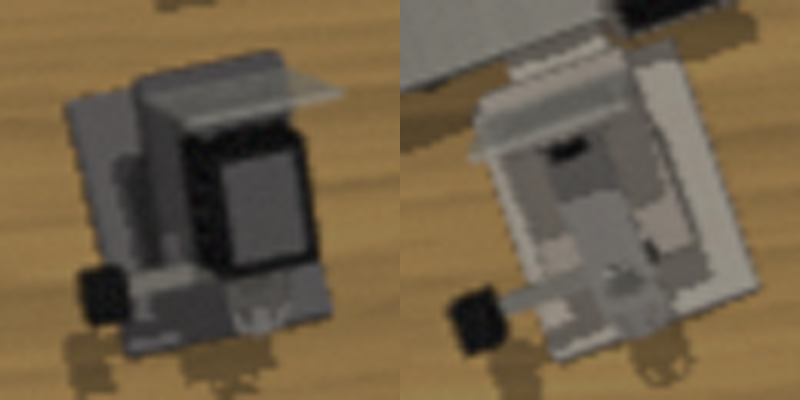

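View pics/c2.png

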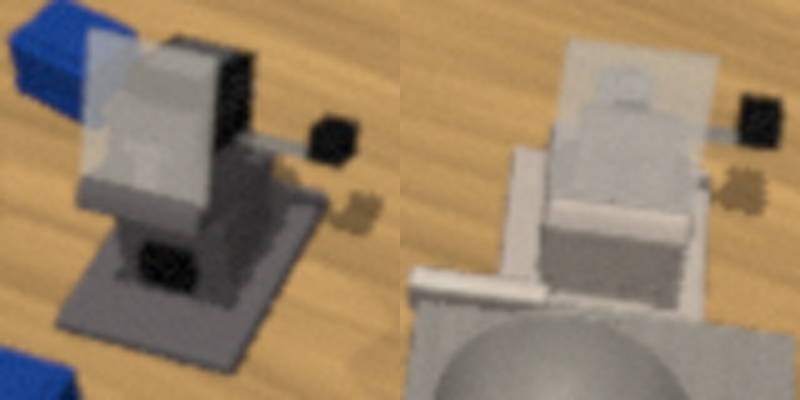

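The crops confirm it: the dark pack with a grey label is on the charger, with its paddle at top px (371.5,187). The scale rail is empty, with its paddle at top px (217,232). Next I'll fit both poses from the model points in both views.

```bash
cat > h.py <<'E'
import numpy as np,cv2
from plant import ctrl,sensors,optics
from scipy.optimize import least_squares
S=np.radians(25)
C={n:optics.camera_params(n) for n in("scene","top")}
def frame(x,y,yaw):
    c,s=np.cos(yaw),np.sin(yaw)
    Rz=np.array([[c,-s,0],[s,c,0],[0,0,1]])
    R=Rz@np.array([[np.cos(S),0,-np.sin(S)],[0,1,0],[np.sin(S),0,np.cos(S)]])
    return R,np.array([x,y,105.]),Rz
def proj(n,X):
    c=C[n]; v=np.asarray(X)@c["R"].T+c["t"]; u=v@c["mtx"].T; return u[...,:2]/u[...,2:]
def pix2world(n,u,v,d):
    c=C[n]; return c["R"].T@(np.linalg.inv(c["mtx"])@np.array([u,v,1.])*d-c["t"])
E
cat > fit.py <<'E'
from h import *
gl,gr,pd=(48,37,58),(48,-37,58),(-38,72,0)
obs={"charger":[("top",gl,(190,128)),("top",gr,(342,93)),("top",pd,(103,290)),("scene",gr,(88,30)),("scene",gl,(218,50)),("scene",pd,(333,132))],
"scale":[("top",gl,(70,158)),("top",gr,(232,102)),("top",pd,(76,318)),("scene",gr,(170,40)),("scene",gl,(318,57)),("scene",pd,(362,106))]}
foot={"charger":[((-70,55),(128,355)),((-70,-55),(330,312)),((70,55),(68,103))],"scale":[((-70,55),(158,360)),((-70,-55),(360,288)),((70,-55),(275,40))]}
off={("charger","top"):(355,140,65/400),("scale","top"):(205,180,65/400),("charger","scene"):(200,170,.2),("scale","scene"):(365,205,.2)}
z={n:np.load(f"pics/{n}0.npz") for n in C}
for o in obs:
    def tp(n,u): a=off[o,n]; return np.array([a[0]+(u[0]+.5)*a[2]-.5,a[1]+(u[1]+.5)*a[2]-.5])
    def r(p,usefoot=True):
        R,t,Rz=frame(p[0]*100,p[1]*100,p[2]); e=[proj(n,R@np.array(m,float)+t)-tp(n,u) for n,m,u in obs[o]]
        e+=[proj("top",Rz@np.array([m[0],m[1],p[3]])+t*[1,1,0])-tp("top",u) for m,u in foot[o]]
        return np.ravel(e)
    f=least_squares(r,[6,-1.5 if o=="charger" else 2.5,0,10],loss="soft_l1",x_scale=[1,1,1,10])
    print(o,f.x.round(3),r(f.x).reshape(-1,2).round(1).tolist())
    R,t,_=frame(f.x[0]*100,f.x[1]*100,f.x[2])
    # depth check in rail frame around top view
    h,w=z["top"]["d"].shape; uu,vv=np.meshgrid(np.arange(w),np.arange(h)); d=z["top"]["d"]; c=C["top"]
    P=(np.stack([uu,vv,np.ones_like(uu)],-1)@np.linalg.inv(c["mtx"]).T*d[...,None]-c["t"])@c["R"]
    Q=(P-t)@R; m=d>0
    if o=="charger":
        k=m&(abs(Q[...,2]-34)<6)&(abs(Q[...,0])<45)&(abs(Q[...,1])<40)
    else:
        k=m&(abs(Q[...,2]+0)<4)&(abs(Q[...,0]+20)<55)&(abs(Q[...,1])<22)
    q=Q[k]; print("n",k.sum(),"min",q.min(0).round(1),"max",q.max(0).round(1),"mean",q.mean(0).round(1),"med",np.median(q,0).round(1))
    k=m&(abs(Q-[-38,72,0])<[22,20,6]).all(-1); q=Q[k]; print("paddle",k.sum(),q.mean(0).round(1) if k.any() else "")
# bystanders
for nm,(u,v) in {"canister":(330,205),"jar":(325,246),"tub":(160,212)}.items():
    print(nm,pix2world("top",u,v,z["top"]["d"][v,u]).round(0))
E
python3 fit.py
```

```text
charger [ 6.378 -2.12   0.091 43.666] [[-1.7, -1.8], [-0.6, -0.5], [-0.3, -0.5], [0.6, 0.1], [-0.3, 2.9], [0.3, -0.1], [1.4, 2.5], [3.5, 3.4], [2.0, 0.3]]
n 343 min [-36.  -26.4  29. ] max [44.  37.4 40. ] mean [-3.3  0.2 36.4] med [-3.6 -0.3 36.8]
paddle 63 [-42.6  71.1   2.4]
scale [ 5.523  2.585  0.281 59.831] [[0.2, -0.2], [-0.6, -0.6], [0.4, 0.4], [-1.1, 0.5], [-0.4, 0.7], [-0.4, 0.2], [-1.6, 3.8], [0.5, 2.4], [-1.0, 0.0]]
n 241 min [-73.1 -13.1  -3.3] max [29.  17.2  4. ] mean [-20.4   2.    1.2] med [-19.    2.4   1.4]
paddle 63 [-38.9  73.8   1.6]
canister [539. -13. 154.]
jar [432.   9.  84.]
tub [564. 471. 127.]
```

```bash
cat > fit2.py <<'E'
from h import *
import re,sys
src=open("fit.py").read().split("for o in obs:")[0].replace("from h import *",""); exec(src)
boxes={"charger":[((0,0,10.5),(32,25,23.5)),((-38,72,-11),(13,11,11))],"scale":[((-8,0,-3),(48,15,3)),((-38,72,-11),(13,11,11))]}
def sdf(q,bs):
    o=[]
    for c,h in bs:
        d=abs(q-np.array(c))-np.array(h); o.append(np.linalg.norm(np.maximum(d,0),axis=1)+np.minimum(d.max(1),0))
    return np.min(o,0)
def cloud(n):
    d=z[n]["d"]; h,w=d.shape; uu,vv=np.meshgrid(np.arange(w),np.arange(h)); c=C[n]
    P=(np.stack([uu,vv,np.ones_like(uu)],-1)@np.linalg.inv(c["mtx"]).T*d[...,None]-c["t"])@c["R"]; return P[d>0]
cl={n:cloud(n) for n in C}
for o,x0 in {"charger":[637.8,-212,.15],"scale":[552.3,258.5,.281]}.items():
    def tp(n,u): a=off[o,n]; return np.array([a[0]+(u[0]+.5)*a[2]-.5,a[1]+(u[1]+.5)*a[2]-.5])
    def rp(p):
        R,t,_=frame(*p[:3]); return np.ravel([proj(n,R@np.array(m,float)+t)-tp(n,u) for n,m,u in obs[o]])
    p=least_squares(rp,x0,loss="soft_l1",x_scale=[10,10,.1]).x; print(o,"pix",p.round(3),rp(p).reshape(-1,2).round(1).tolist())
    for name,ns in (("top",["top"]),("scene",["scene"]),("both",["top","scene"])):
        pp=np.r_[p,0]
        for tol in (10,7,5):
            R,t,_=frame(*pp[:3]); sel=[]
            for n in ns:
                Q=(cl[n]-t-[0,0,pp[3]])@R; k=np.zeros(len(Q),bool); near=np.where((abs(Q)<120).all(1))[0]; k[near]=abs(sdf(Q[near],boxes[o]))<tol; sel.append(cl[n][k])
            P=np.vstack(sel)
            def rs(v):
                R,t,_=frame(*v[:3]); return sdf((P-t-[0,0,v[3]])@R,boxes[o])
            pp=least_squares(rs,pp,loss="soft_l1",f_scale=1.5,x_scale=[10,10,.1,10]).x
        print("  depth",name,pp.round(3),len(P),"med|r|",np.median(abs(rs(pp))).round(2))
E
python3 fit2.py
```

```text
charger pix [ 6.35516e+02 -2.13994e+02  9.60000e-02] [[-0.9, -1.0], [0.2, 0.2], [0.5, 0.3], [0.4, -0.6], [-0.4, 2.1], [0.1, -1.0]]
  depth top [ 6.33100e+02 -2.13338e+02  1.20000e-01  1.71600e+00] 563 med|r| 1.19
  depth scene [ 6.32577e+02 -2.14092e+02  1.12000e-01  5.53000e-01] 262 med|r| 0.91
  depth both [ 6.32989e+02 -2.13706e+02  1.20000e-01  1.39200e+00] 821 med|r| 1.03
scale pix [5.50833e+02 2.58952e+02 2.67000e-01] [[0.0, 0.1], [-0.6, 0.1], [-0.0, 0.6], [-0.8, -0.0], [-0.2, 0.5], [0.1, 0.1]]
  depth top [5.4192e+02 2.5601e+02 1.9500e-01 2.1900e-01] 400 med|r| 1.44
  depth scene [5.60908e+02 2.63055e+02 4.40000e-01 2.66800e+00] 186 med|r| 1.84
  depth both [5.49349e+02 2.57904e+02 2.77000e-01 2.52300e+00] 490 med|r| 1.36
```

```bash
cat >> h.py <<'E'
CH=frame(633.0,-213.8,.119); SC=frame(550.0,258.3,.272)
def W(F,p): return F[0]@np.array(p,float)+F[1]
def Rt(F,sgn,pitch=0):   # tool z = -rail z, y = sgn*rail y; pitch(deg)>0: nose up the rail
    a=np.radians(pitch); Ry=np.array([[np.cos(a),0,-np.sin(a)],[0,1,0],[np.sin(a),0,np.cos(a)]])
    return F[0]@Ry@np.array([[-sgn,0,0],[0,sgn,0],[0,0,-1.]])
def inr(F): s=sensors.read_state(); return (F[0].T@(s["eef_pos"]-F[1])).round(1),(F[0].T@np.array(s["force"])).round(1),round(s["t"],2)
GP=6
def tcp(F,p): return W(F,np.array(p,float)+[0,0,GP])   # grasp point at rail p
E
python3 - <<'E'
from h import *
for s in (1,-1):
    for F,p in ((CH,(-38,72,110)),(CH,(-38,72,20)),(CH,(-13,0,20)),(CH,(-115,0,20)),(SC,(-120,0,20)),(SC,(4,0,20)),(SC,(4,0,100))):
        q=ctrl.solve_ik(W(F,p),Rt(F,s)); print(s,p,None if q is None else np.round(q,2))
E
```

```text
1 (-38, 72, 110) [-0.58  0.01  1.93  0.36  0.89 -2.45]
1 (-38, 72, 20) [-0.53  0.21  1.91  0.4   0.71 -2.48]
1 (-13, 0, 20) [-0.61  0.29  1.77  0.41  0.79 -2.55]
1 (-115, 0, 20) [-0.74  0.23  1.97  0.51  0.72 -2.79]
1 (-120, 0, 20) [ 0.31  0.04  2.19 -0.04  0.47 -1.5 ]
1 (4, 0, 20) [ 0.3   0.16  1.91 -0.02  0.63 -1.52]
1 (4, 0, 100) [ 0.31 -0.01  1.93 -0.02  0.79 -1.53]
-1 (-38, 72, 110) [-0.58  0.01  1.93  0.36  0.89  0.69]
-1 (-38, 72, 20) [-0.53  0.21  1.91  0.4   0.71  0.66]
-1 (-13, 0, 20) [-0.61  0.29  1.77  0.41  0.79  0.59]
-1 (-115, 0, 20) [-0.74  0.23  1.97  0.51  0.72  0.36]
-1 (-120, 0, 20) [ 0.31  0.04  2.19 -0.04  0.47  1.64]
-1 (4, 0, 20) [ 0.3   0.16  1.91 -0.02  0.63  1.62]
-1 (4, 0, 100) [ 0.31 -0.01  1.93 -0.02  0.79  1.62]
```

```bash
python3 - <<'E'
from h import *
R=Rt(CH,-1)
ctrl.move_ptp(W(CH,(-38,72,25+50)),R); ctrl.gripper_to(0,60); print(inr(CH))
ctrl.move_l(W(CH,(-38,72,25+6)),R,vel=120)
ctrl.hold(.1); print(inr(CH))
hit=ctrl.move_l(W(CH,(-38,72,25-16)),R,vel=25,threshold=16); print(hit,inr(CH))
ctrl.hold(.3); print(inr(CH))
ctrl.move_l(W(CH,(-38,72,25+45)),R,vel=150)
p,d=optics.grab_frame("top"); np.savez("pics/top1.npz",p=p,d=d); q,e=optics.grab_frame("scene"); np.savez("pics/scene1.npz",p=q,d=e)
a=cv2.resize(p[140:205,355:420,::-1],(400,400)); b=cv2.resize(q[150:230,190:270,::-1],(400,400)); cv2.imwrite("pics/c3.png",np.hstack([a,b]))
E
```

```text
(array([-38.,  72.,  75.]), array([-0.4,  0.8, -0.4]), 2.87)
(array([-37.3,  71.6,  31.6]), array([ 0.6, -0.2, -0.2]), 3.48)
False (array([-37.9,  71.9,   9.1]), array([ 0.2, -0.3,  0.1]), 4.52)
(array([-37.9,  71.9,   9.1]), array([-0.3, -0. , -1. ]), 4.82)
```

View pics/c3.png

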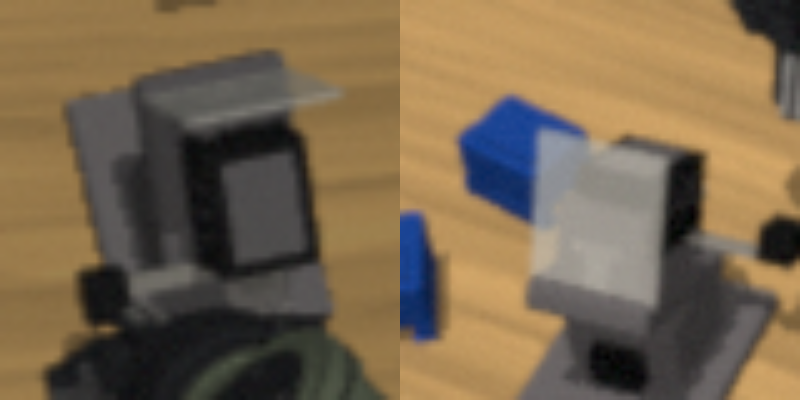

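The pack is still locked, so the press touched nothing. In the scene crop the fingers end near (790,100), well clear of the paddle at (780,240). I'll compare where the tips should project with where they actually are.

```bash
python3 - <<'E'
from h import *
s=sensors.read_state(); print(s["t"],s["grip_width"],s["eef_pos"],np.round(s["eef_rot"],2).tolist())
tip=np.array(s["eef_pos"])+25*np.array(s["eef_rot"])[:,2]
print("tip",tip,inr(CH))
for n in C: print(n,"tip",proj(n,tip),"tcp",proj(n,np.array(s["eef_pos"])),"paddle",proj(n,W(CH,(-38,72,0))))
q=np.load("pics/scene1.npz")["p"]; p=np.load("pics/top1.npz")["p"]
cv2.imwrite("pics/c4.png",np.hstack([cv2.resize(p[150:250,335:435,::-1],(400,400)),cv2.resize(q[130:230,200:300,::-1],(400,400))]))
E
```

```text
5.475 0.0060090972655880886 [ 560.32991137 -149.42420196  151.10392225] [[0.9, 0.12, 0.42], [0.11, -0.99, 0.05], [0.42, -0.0, -0.91]]
tip [ 570.77891575 -148.1428066   128.42846562] (array([-39. ,  72.5,  69. ]), array([-0.1, -0.2,  0.4]), 5.47)
scene tip [268.59869401 179.2937609 ] tcp [269.43134512 170.828482  ] paddle [266.79602091 194.00026555]
top tip [375.5462073  191.82238068] tcp [377.61409005 193.68824172] paddle [372.25239259 188.3156281 ]
```

View pics/c4.png

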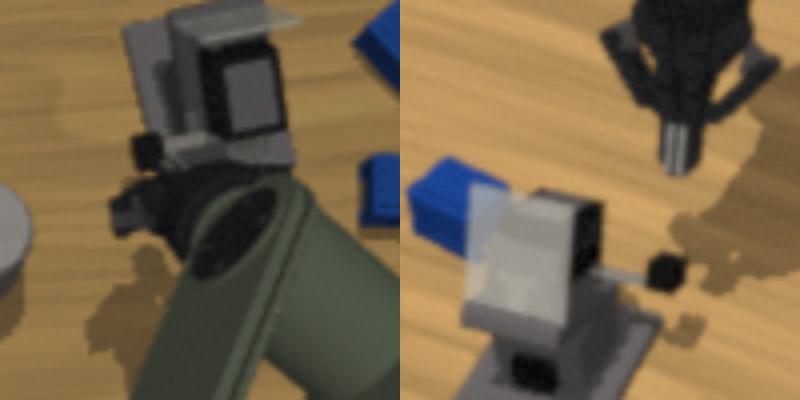

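```bash
python3 - <<'E'
from h import *
s=sensors.read_state(); d=np.load("pics/scene1.npz")["d"]; r=np.array(s["eef_rot"]); t=np.array(s["eef_pos"])
q,e=optics.grab_frame("scene")
print("changed px",np.abs(q.astype(int)-np.load("pics/scene1.npz")["p"]).max(-1)[140:180,240:300].max())
for D in (d,e):
  for v in range(156,180,2):
    for u in (268,270): 
        if D[v,u]>0: print(u,v,D[v,u].round(0),"tool",(r.T@(pix2world("scene",u,v,D[v,u])-t)).round(1),"rail",(CH[0].T@(pix2world("scene",u,v,D[v,u])-CH[1])).round(1))
E
```

```text
changed px 21
268 156 1367.0 tool [ 13.9   2.9 -46. ] rail [-25.   69.6 115. ]
270 156 1377.0 tool [  2.9   1.5 -43.4] rail [-36.   71.  112.4]
268 158 1370.0 tool [ 12.6   2.9 -40. ] rail [-26.3  69.6 109. ]
270 158 1365.0 tool [ 16.1  -4.2 -42.5] rail [-22.8  76.7 111.5]
268 160 1379.0 tool [  6.5   4.7 -32.2] rail [-32.4  67.8 101.2]
270 160 1381.0 tool [  3.    0.3 -32.2] rail [-35.9  72.2 101.3]
268 162 1372.0 tool [ 15.1   0.8 -29.7] rail [-23.9  71.7  98.7]
270 162 1367.0 tool [ 17.4  -5.8 -31.8] rail [-21.5  78.3 100.9]
268 164 1374.0 tool [ 15.3   0.2 -24.2] rail [-23.7  72.3  93.2]
270 164 1377.0 tool [ 10.8  -3.8 -23.8] rail [-28.1  76.4  92.9]
268 166 1379.0 tool [ 12.2   0.8 -17.4] rail [-26.7  71.7  86.4]
270 166 1377.0 tool [ 12.9  -5.2 -19. ] rail [-26.   77.7  88. ]
268 168 1381.0 tool [ 12.6   0.1 -11.9] rail [-26.4  72.4  80.9]
270 168 1380.0 tool [ 11.9  -5.4 -13. ] rail [-27.   77.9  82. ]
268 170 1381.0 tool [14.2 -1.1 -6.9] rail [-24.8  73.6  75.9]
270 170 1380.0 tool [13.6 -6.6 -8. ] rail [-25.4  79.1  77. ]
268 172 1384.0 tool [13.1 -1.2 -0.7] rail [-25.9  73
[... 1381 characters left out ...]
] rail [-27.6  77.7  81.8]
268 170 1386.0 tool [ 9.9  0.6 -5.2] rail [-29.1  71.9  74.2]
270 170 1386.0 tool [ 8.5 -4.6 -6. ] rail [-30.5  77.2  75. ]
268 172 1384.0 tool [13.  -1.2 -0.7] rail [-25.9  73.7  69.7]
270 172 1382.0 tool [13.6 -7.2 -2.3] rail [-25.4  79.7  71.3]
268 174 1608.0 tool [-182.3   73.4   81.6] rail [-221.4   -0.7  -12.4]
270 174 1603.0 tool [-180.5   66.    79.4] rail [-219.6    6.7  -10.1]
268 176 1600.0 tool [-173.6   69.4   84.8] rail [-212.8    3.3  -15.6]
270 176 1604.0 tool [-179.1   64.9   85.4] rail [-218.3    7.9  -16.2]
268 178 1598.0 tool [-169.4   67.2   89.8] rail [-208.6    5.6  -20.5]
270 178 1601.0 tool [-174.5   62.4   90.2] rail [-213.6   10.3  -20.9]
```

By depth, the fingertips sit almost at the reported TCP, about 23 mm short of what the stated 25 mm implies. That explains the missed press. I'll feel for the paddle and press further.

```bash
python3 - <<'E'
from h import *
R=Rt(CH,-1)
ctrl.move_l(W(CH,(-38,72,14)),R,vel=150); ctrl.hold(.1)
print(ctrl.move_l(W(CH,(-38,72,-6)),R,vel=25,threshold=1.8),inr(CH))
ctrl.hold(.1);print(inr(CH))
for z in (-4,-6,-8,-10,-12,-14,-16):
    h=ctrl.move_l(W(CH,(-38,72,z)),R,vel=30,threshold=16); print(z,h,inr(CH))
    if h or inr(CH)[1][2]>18: break
ctrl.hold(.2); print(inr(CH))
p,d=optics.grab_frame("top"); q,e=optics.grab_frame("scene"); np.savez("pics/s2.npz",p=p,d=d,q=q,e=e)
ctrl.move_l(W(CH,(-38,72,60)),R,vel=200)
E
python3 - <<'E'
import numpy as np
a=np.load("pics/scene0.npz")["p"].astype(int); b=np.load("pics/s2.npz")["q"].astype(int)
m=abs(a-b).max(-1)[165:235,205:262]>40; print("changed px at pack",m.sum())
E
```

```text
False (array([-38.1,  72. ,  -6. ]), array([ 0.3, -0.4,  2.7]), 7.1)
(array([-38.1,  72. ,  -5.9]), array([-0. , -0. ,  1.2]), 7.2)
-4 False (array([-38. ,  72.1,  -3.8]), array([-0.3, -0.1,  1.6]), 7.45)
-6 False (array([-38. ,  72. ,  -6.1]), array([0.3, 0.1, 1.9]), 7.7)
-8 False (array([-37.8,  72. ,  -7.1]), array([-2.4,  1.2, 13.2]), 7.95)
-10 False (array([-37.7,  72. ,  -7.9]), array([-6.3,  2.1, 26.9]), 8.2)
(array([-37.7,  71.9,  -7.9]), array([-6.2,  4.2, 27.3]), 8.4)
changed px at pack 303
```

```bash
python3 - <<'E'
from h import *
p,d=optics.grab_frame("top"); q,e=optics.grab_frame("scene"); np.savez("pics/s3.npz",p=p,d=d,q=q,e=e)
z=np.load("pics/s2.npz")
cv2.imwrite("pics/c5.png",np.hstack([cv2.resize(z["q"][150:230,200:280,::-1],(400,400)),cv2.resize(q[150:230,200:280,::-1],(400,400))]))
E
```

```text
(no output)
```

View pics/c5.png

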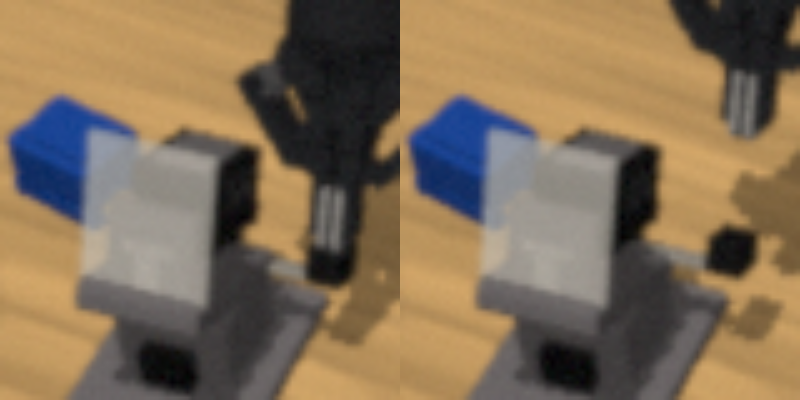

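```bash
python3 - <<'E'
from h import *
def prof(d,n):
    h,w=d.shape; uu,vv=np.meshgrid(np.arange(w),np.arange(h)); c=C[n]
    P=(np.stack([uu,vv,np.ones_like(uu)],-1)@np.linalg.inv(c["mtx"]).T*d[...,None]-c["t"])@c["R"]
    Q=(P-CH[1])@CH[0]; k=(d>0)&(abs(Q[...,1])<20)&(abs(Q[...,0])<65)&(Q[...,2]>25)&(Q[...,2]<45); q=Q[k]
    b=[(x,round(float(np.median(q[abs(q[:,0]-x)<3,2])),1),int((abs(q[:,0]-x)<3).sum())) for x in range(-54,48,6) if (abs(q[:,0]-x)<3).any()]
    print(n,b)
for n,k in(("top","d"),("scene","e")):
    prof(np.load(f"pics/{n}0.npz")["d"],n); prof(np.load("pics/s3.npz")[k],n)
a,b=np.load("pics/scene0.npz")["p"],np.load("pics/s3.npz")["q"]
print((abs(a.astype(int)-b).max(-1)[165:235,205:256]>30).sum())
a,b=np.load("pics/top0.npz")["p"],np.load("pics/s3.npz")["p"]
m=(abs(a.astype(int)-b).max(-1)[145:200,375:415]>30);print(m.sum(),[np.r_[np.where(m)[i]].mean() for i in (0,1)])
E
```

```text
top [(-30, 33.2, 18), (-24, 34.9, 26), (-18, 35.8, 29), (-12, 35.7, 27), (-6, 35.4, 26), (0, 35.7, 29), (6, 35.8, 30), (12, 35.1, 27), (18, 37.2, 25), (24, 35.7, 31), (30, 33.2, 35), (42, 25.9, 1)]
top [(-42, 29.2, 1), (-36, 36.3, 20), (-30, 37.4, 28), (-24, 36.4, 29), (-18, 36.7, 26), (-12, 36.3, 27), (-6, 35.8, 28), (0, 36.6, 29), (6, 36.3, 27), (12, 36.9, 26), (18, 35.4, 31), (24, 33.6, 30), (36, 26.4, 1)]
scene [(-30, 33.8, 2), (-24, 35.2, 7), (-18, 35.3, 14), (-12, 35.3, 10), (-6, 35.6, 6), (0, 35.3, 2), (6, 33.9, 1), (42, 25.4, 1)]
scene [(-42, 33.9, 1), (-36, 35.6, 5), (-30, 35.9, 3), (-24, 37.3, 14), (-18, 36.2, 14), (-12, 36.2, 15), (-6, 36.2, 7), (0, 37.4, 4), (6, 34.2, 1), (42, 42.9, 1)]
99
405 [np.float64(44.17037037037037), np.float64(18.891358024691357)]
```

The depth profiles show the pack has popped about 8 mm down the rail with its lower end lifted. The paddle bottomed at TCP z ≈ -6.5, so the tips are about 5.5 mm ahead of the reported TCP and the grasp point is about 14 mm behind it. I'll grip the pack with that correction.

```bash
python3 - <<'E'
from h import *
R=Rt(CH,-1,-2)
ctrl.move_l(W(CH,(-8,0,75)),R,vel=200); ctrl.gripper_to(72,25)
print(ctrl.move_l(W(CH,(-8,0,30)),R,vel=150,threshold=12),inr(CH))
print(ctrl.move_l(W(CH,(-8,0,-4)),R,vel=80,threshold=8),inr(CH))
ctrl.hold(.1); print(inr(CH))
ctrl.gripper_to(40,25); ctrl.hold(.15); s=sensors.read_state(); print(s["grip_width"],s["grasp_force"],inr(CH),np.round(s["wrist_torque"],2))
E
```

```text
False (array([-8.5,  0.4, 29.5]), array([0. , 0.1, 0.9]), 10.78)
False (array([-8.4,  0.3, -4.6]), array([-0.7,  0.3,  0.8]), 11.36)
(array([-7.7, -0.2, -3.8]), array([ 0.2, -0.6,  0. ]), 11.46)
49.83130235801518 31.712583659682423 (array([-7.5, -0.3, -3.5]), array([-0.3,  0.9,  3.6]), 11.93) [0.02 0.12 0.08]
```

```bash
python3 - <<'E'
from h import *
R=Rt(CH,-1,-2)
ctrl.gripper_to(40,60)
for x in (-15,-30,-50,-70,-90,-115):
    h=ctrl.move_l(W(CH,(x,-.2,-3.7)),R,vel=70,threshold=25); s=sensors.read_state(); print(x,h,*inr(CH),round(s["grip_width"],1))
    if h: break
else:
    ctrl.hold(.2); print(inr(CH))
    ctrl.move_l(W(CH,(-150,-.2,20)),R,vel=150)
    s=sensors.read_state(); print(s["grip_width"],inr(CH))
    p,d=optics.grab_frame("top"); q,e=optics.grab_frame("scene"); np.savez("pics/s4.npz",p=p,d=d,q=q,e=e)
    cv2.imwrite("pics/c6.png",np.hstack([cv2.resize(p[140:240,340:440,::-1],(400,400)),cv2.resize(q[130:230,190:290,::-1],(400,400))]))
E
```

```text
-15 False [-15.6  -0.3  -3.4] [-1.3  0.1  7.2] 12.39 49.3
-30 False [-31.7  -0.2  -3.4] [-2.4 -0.7  8.6] 12.76 49.3
-50 False [-52.5  -0.1  -3.4] [-2.2 -0.4 11.3] 13.19 49.5
-70 False [-73.7   0.4  -3.8] [-5.  -0.6 11.7] 13.62 49.8
-90 False [-92.6   0.9  -4.5] [-2.3  0.7 -0.2] 14.06 49.2
-115 False [-1.152e+02 -1.000e-01 -3.900e+00] [-1.1  0.2 -1.3] 14.57 49.1
(array([-114.3,   -0.5,   -3.6]), array([-1. ,  0.4, -1.8]), 14.77)
48.67726429108042 (array([-149.7,   -0.7,   20.3]), array([-0.3, -0.9, -1.9]), 15.2)
```

View pics/c6.png

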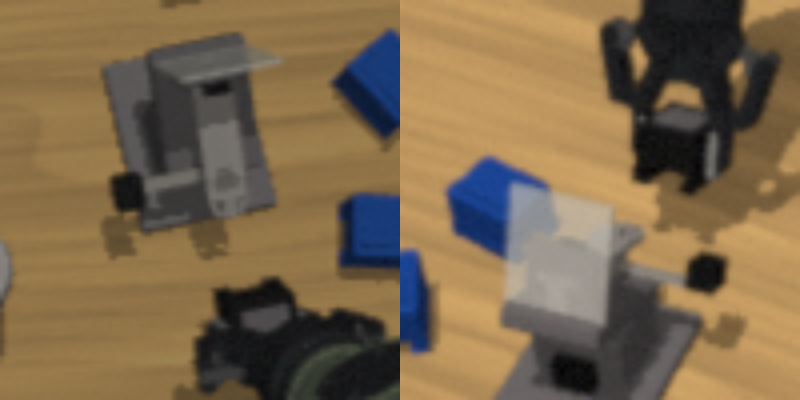

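Pack held, with charger rail empty. I'll fit the pack's pose in the tool. To refine the scale pose, I'll fit the same rail model to the emptied charger, whose lateral position the grasp has confirmed.

```bash
cat > fit3.py <<'E'
from h import *
def sdf(q,bs):
    o=[]
    for c,h in bs:
        d=abs(q-np.array(c))-np.array(h); o.append(np.linalg.norm(np.maximum(d,0),axis=1)+np.minimum(d.max(1),0))
    return np.min(o,0)
def cloud(n,d):
    h,w=d.shape; uu,vv=np.meshgrid(np.arange(w),np.arange(h)); c=C[n]
    P=(np.stack([uu,vv,np.ones_like(uu)],-1)@np.linalg.inv(c["mtx"]).T*d[...,None]-c["t"])@c["R"]; return P[d>0]
z4=np.load("pics/s4.npz"); cl={"top":cloud("top",z4["d"]),"scene":cloud("scene",z4["e"])}
if __name__=="__main__":
    B=[((-10,0,-3),(46,15,3)),((-38,72,-11),(13,11,11)),((50,0,16),(2,37,42)),((0,0,-31),(50,37,5))]
    for o,x0 in {"charger":[633,-213.8,.119],"scale":[550,258.3,.272]}.items():
      for bs,nm in ((B[:2],"plate+pad"),(B[1:2]+B[2:3],"pad+guard"),(B,"all")):
        for ns in (["top"],["top","scene"]):
            pp=np.r_[x0,1.]
            for tol in (8,6,5):
                R,t,_=frame(*pp[:3]); A=np.vstack([cl[n] for n in ns]); Q=(A-t-[0,0,pp[3]])@R
                k=(abs(Q)<110).all(1); k[k]=abs(sdf(Q[k],bs))<tol; P=A[k]
                f=lambda v:sdf((P-frame(*v[:3])[1]-[0,0,v[3]])@frame(*v[:3])[0],bs)
                pp=least_squares(f,pp,loss="soft_l1",f_scale=1.5,x_scale=[10,10,.1,10]).x
            print(o,nm,ns,pp.round(3),len(P),np.median(abs(f(pp))).round(2))
    s=sensors.read_state(); r,t=np.array(s["eef_rot"]),np.array(s["eef_pos"])
    M=np.array([[1,0,0],[0,-1,0],[0,0,-1.]])  # pack axes in tool frame (sgn=-1)
    for ns in (["top"],["scene"],["top","scene"]):
        A=np.vstack([cl[n] for n in ns])-[0,0,1.3]; L=(A-t)@(r@M)  # coordinates along pack axes rel. TCP
        bs=[((0,0,10.5),(32,25,23.5))]
        def loc(v,L):
            a=v[2]; c,s_=np.cos(a),np.sin(a); Ry=np.array([[c,0,-s_],[0,1,0],[s_,0,c]]); return (L-[v[0],0,v[1]])@Ry
        v=np.array([0,3.7,0.])
        for tol in (8,6,5):
            q=loc(v,L); k=(abs(q[:,1])<21)&(abs(q)<60).all(1)&(q[:,2]<40); k[k]=abs(sdf(q[k],bs))<tol; P=L[k]
            f=lambda v:sdf(loc(v,P),bs); v=least_squares(f,v,loss="soft_l1",f_scale=1.5,x_scale=[5,5,.05]).x
        print("pack dx,dz,pitchdeg",ns,v[:2].round(1),np.degrees(v[2]).round(1),len(P),np.median(abs(f(v))).round(2))
E
python3 fit3.py
```

```text
charger plate+pad ['top'] [ 6.26175e+02 -2.14816e+02  3.80000e-02  8.86000e-01] 381 1.34
charger plate+pad ['top', 'scene'] [ 6.26918e+02 -2.15741e+02  4.30000e-02  4.24000e-01] 521 1.39
charger pad+guard ['top'] [ 6.33441e+02 -2.13193e+02  1.28000e-01  1.05600e+00] 295 0.57
charger pad+guard ['top', 'scene'] [ 6.34990e+02 -2.13377e+02  1.44000e-01  4.22000e-01] 1214 1.07
charger all ['top'] [ 6.33352e+02 -2.13353e+02  1.24000e-01  1.42300e+00] 909 1.05
charger all ['top', 'scene'] [ 6.34410e+02 -2.13451e+02  1.29000e-01  1.30800e+00] 2015 1.13
scale plate+pad ['top'] [5.42205e+02 2.55901e+02 1.95000e-01 1.36800e+00] 393 1.36
scale plate+pad ['top', 'scene'] [5.42816e+02 2.55546e+02 1.93000e-01 1.23500e+00] 498 1.35
scale pad+guard ['top'] [5.49054e+02 2.58215e+02 2.78000e-01 1.28300e+00] 318 0.7
scale pad+guard ['top', 'scene'] [5.50930e+02 2.58797e+02 3.07000e-01 9.55000e-01] 1436 1.18
scale all ['top'] [5.48439e+02 2.59475e+02 2.81000e-01 1.69400e+00] 958 1.19
scale all ['top', 'scene'] [5.50566e+02 2.59391e+02 2.98000e-01 2.27200e+00] 2096 1.27
pack dx,dz,pitchdeg ['top'] [-1.3  4.6] 1.1 159 1.03
pack dx,dz,pitchdeg ['scene'] [-0.7  4.4] 2.1 247 1.28
pack dx,dz,pitchdeg ['top', 'scene'] [-0.9  4.4] 1.9 406 1.17
```

```bash
cat >> h.py <<'E'
SC=frame(549.2,258.6,.281)
E
python3 - <<'E'
from h import *
s=sensors.read_state(); p=np.array(s["eef_pos"]); print(p)
ctrl.move_l(p+[0,0,300-p[2]],Rt(CH,-1,-2),vel=250)
R=Rt(SC,-1,-2); e=W(SC,(-124,0,-3.3))
ctrl.move_ptp([e[0],e[1],300],R); print(inr(SC))
ctrl.move_l(e+[0,0,40],R,vel=250); ctrl.move_l(e,R,vel=80,threshold=10); ctrl.hold(.3)
s=sensors.read_state(); print(inr(SC),s["grip_width"])
f,d=optics.grab_frame("top"); q,g=optics.grab_frame("scene"); np.savez("pics/s5.npz",p=f,d=d,q=q,e=g)
cv2.imwrite("pics/c7.png",np.hstack([cv2.resize(f[185:265,195:275,::-1],(400,400)),cv2.resize(q[195:275,365:445,::-1],(400,400))]))
E
```

```text
[ 490.51323648 -231.60144223   60.19662211]
(array([-18.1,  -0.7, 223.4]), array([-1. ,  0.4, -1.9]), 18.09)
(array([-123.4,    0. ,   -3. ]), array([-0.7, -0.9, -1.9]), 20.03) 49.20986478091334
```

View pics/c7.png

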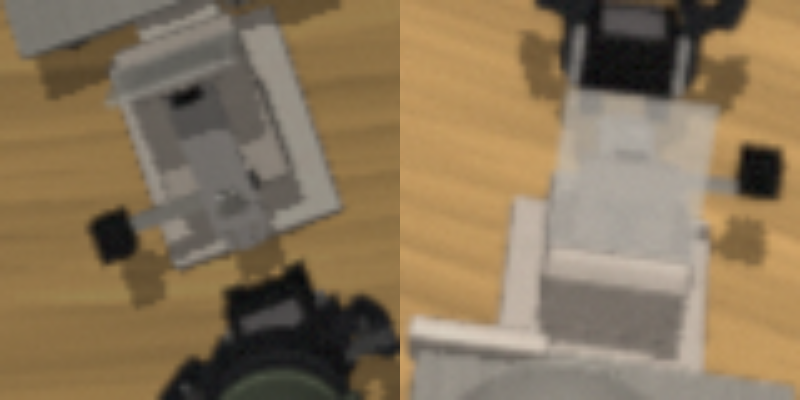

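The pack is lined up: in the top view the rail axis runs (185,95)→(245,240) and extends to the pack's front at (265,282). I'll push it up in steps while watching forces.

```bash
python3 - <<'E'
from h import *
R=Rt(SC,-1,-2)
for x in (-110,-100,-90,-80,-70,-60,-50):
    h=ctrl.move_l(W(SC,(x,0,-3.3)),R,vel=45,threshold=18); s=sensors.read_state(); print(x,h,*inr(SC),round(s["grip_width"],1),np.round(SC[0].T@s["wrist_torque"],2))
    if h or abs(inr(SC)[1]).max()>22: break
E
```

```text
-110 False [-109.3   -0.    -3.2] [-2.3 -0.5 -1.5] 20.59 49.4 [0.02 0.39 0.03]
-100 False [-99.3   0.   -3.2] [-1.   0.6 -1.8] 20.97 48.9 [-0.03  0.37 -0.05]
-90 False [-89.3  -0.   -3.2] [-1.   0.3 -0.6] 21.34 49.2 [ 0.01  0.3  -0.02]
-80 False [-79.8  -0.   -3.2] [-1.3  0.1 -2.2] 21.72 49.9 [ 0.04  0.39 -0.03]
-70 False [-69.2   0.1  -3. ] [-0.3 -0.   2.9] 22.09 49.5 [0.03 0.1  0.05]
-60 False [-58.8   0.   -3.1] [0.3 0.2 3.2] 22.47 49.7 [0.01 0.13 0.07]
-50 False [-49.4  -0.   -3.2] [ 1.  -0.8  4.5] 22.84 49.5 [0.01 0.14 0.01]
```

```bash
python3 - <<'E'
from h import *
R=Rt(SC,-1,-2)
for x in (-35,-20,-12,-6,-3,0,2,4,6,8,10):
    h=ctrl.move_l(W(SC,(x,0,-3.3)),R,vel=40,threshold=22); i=inr(SC); s=sensors.read_state(); print(x,h,*i,round(s["grip_width"],1))
    if h or i[1][0]<-18: break
ctrl.hold(.3); print(inr(SC))
E
```

```text
-35 False [-34.8  -0.   -3.4] [0.  0.9 4.9] 23.37 49.4
-20 False [-19.8  -0.   -3.3] [-0.4 -0.5  3.5] 23.89 49.7
-12 False [-11.9  -0.   -3.3] [-0.   0.2  3.3] 24.24 49.7
-6 False [-6.  -0.  -3.4] [-0.2  0.1  3. ] 24.54 49.4
-3 False [-4.   0.  -3.4] [-3.  -0.3  6.1] 24.79 49.3
0 False [-1.   0.1 -3.4] [-4.   0.   6.7] 25.04 49.3
2 False [ 0.8  0.  -3.4] [-3.2 -0.2  7. ] 25.29 49.5
4 False [ 2.7  0.  -3.4] [-4.6  1.3  7.3] 25.54 49.3
6 False [ 3.1  0.1 -3.5] [-6.3 -0.  11.1] 25.79 49.6
8 False [ 3.2  0.1 -3.8] [-10.   -1.1  12.6] 26.04 49.6
10 False [ 3.3  0.2 -4.1] [-12.6  -0.8  14.3] 26.29 49.7
(array([ 3.3,  0.1, -4. ]), array([-11.8,   0.3,  15.8]), 26.59)
```

It has reached the end stop. I'll ease back to test whether the hook holds before releasing.

```bash
python3 - <<'E'
from h import *
R=Rt(SC,-1,-2)
for x in (3,0,-2,-4,-6,-8):
    h=ctrl.move_l(W(SC,(x,0,-3.4)),R,vel=30,threshold=14); i=inr(SC); print(x,h,*i)
    if h or i[1][0]>9: break
E
```

```text
3 True [ 1.7  0.1 -4. ] [-1.2  0.6  5.4] 26.81
```

```bash
python3 - <<'E'
from h import *
R=Rt(SC,-1,-2)
for x in (1,0,-1,-2,-3,-4,-5,-6):
    ctrl.move_l(W(SC,(x,0,-3.4)),R,vel=15); i=inr(SC); print(x,*i)
    if i[1][0]>8: break
E
```

```text
1 [-0.8 -0.  -3.9] [-2.6  0.5  1. ] 27.06
0 [-1.  -0.  -3.8] [-2.6 -0.9 -1.1] 27.31
-1 [-1.  -0.  -3.6] [-1.2  0.8 -1.9] 27.56
-2 [-1.  -0.  -3.2] [ 0.2 -0.9 -2.8] 27.81
-3 [-1.1  0.  -2.9] [ 3.2  0.7 -2.4] 28.06
-4 [-1.1  0.  -2.8] [ 5.1  0.5 -5.3] 28.31
-5 [-1.1 -0.  -2.8] [ 7.8  0.3 -7.8] 28.56
-6 [-1.1 -0.  -2.7] [ 9.   0.4 -8.9] 28.81
```

The hook holds firmly at pack x ≈ 0, so it's locked. I'll relax, release and back off.

```bash
python3 - <<'E'
from h import *
R=Rt(SC,-1,-2)
ctrl.move_l(W(SC,(-1,0,-3.4)),R,vel=30); ctrl.gripper_to(70,25); ctrl.hold(.2); print(inr(SC))
print(ctrl.move_l(W(SC,(-1,0,30)),R,vel=60,threshold=8),inr(SC))
ctrl.move_l(W(SC,(-1,0,90)),R,vel=150)
e=W(SC,(-1,0,90)); ctrl.move_l([e[0]-150,e[1]-60,300],R,vel=250); ctrl.hold(.3); print(inr(SC))
f,d=optics.grab_frame("top"); q,g=optics.grab_frame("scene"); np.savez("pics/s6.npz",p=f,d=d,q=q,e=g)
cv2.imwrite("pics/c8.png",np.hstack([cv2.resize(f[100:280,120:440,::-1],(400,225)),cv2.resize(q[150:330,270:550,::-1],(400,225),interpolation=cv2.INTER_AREA)]).repeat(1,0))
a,b=np.load("pics/scene0.npz")["p"].astype(int),q.astype(int)
for nm,(u0,u1,v0,v1) in {"can+jar":(300,355,168,228),"tub":(460,525,238,305)}.items(): print(nm,(abs(a-b).max(-1)[v0:v1,u0:u1]>40).sum())
import fit3
Q=(np.vstack([fit3.cloud("top",d),fit3.cloud("scene",g)])-SC[1])@SC[0]; k=(abs(Q[:,1])<20)&(abs(Q[:,2]-35)<5)&(abs(Q[:,0])<60); print("pack top x range",np.percentile(Q[k,0],[1,50,99]).round(1),k.sum())
for x in range(-36,40,8):
    m=k&(abs(Q[:,0]-x)<4); print(x,np.median(Q[m,2]).round(1) if m.any() else None,end="; ")
E
```

```text
(array([-1.1,  0. , -3.4]), array([-0.3, -0.2, -0.6]), 29.66)
False (array([-0.9,  0. , 30.2]), array([-0.4, -0.7,  0.5]), 30.37)
(array([-99. , -16. , 260.2]), array([0.3, 0.1, 0.6]), 32.16)
can+jar 0
tub 0
pack top x range [-30.7   5.3  54.4] 415
-36 33.6; -28 35.0; -20 36.2; -12 36.4; -4 36.3; 4 36.5; 12 36.0; 20 35.3; 28 34.4; 36 32.3;
```

View pics/c8.png

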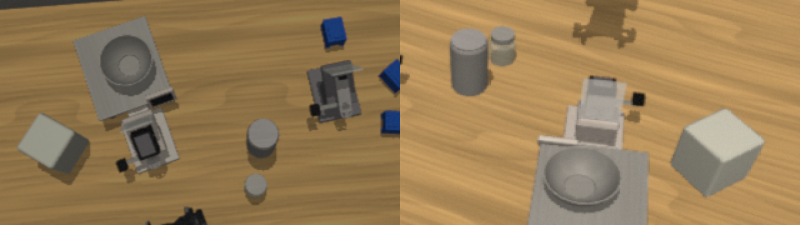

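The pack sits flat on the scale rail at top crop (147,143), at x ≈ 0. The paddle is up, the bystanders have not moved, and the robot is clear.

```bash
python3 -c "
from plant import ctrl
print(ctrl.finish_job())"
```

```text
the job is handed in; nothing more can be done
None
```

The pack is off the charger and locked on the scale's rail, where the catch held against a 9 N pull before I let go. The canister, jar and tub did not move, and the job was handed in at about 32 s.

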